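Load the top pole plate into the residual-field checker and zero its peak pointer

TASK

Slide just the top dark steel plate off the stack, without lifting it, onto the checker's bed next to it and push it flush into the corner of the two fences. Then, with the plate in place, turn the peak pointer's knob on the readout unit back to its zero stop. Leave the other plates in the magazine and everything else on the table where it is.

Things in the scene. Friction and masses are not known exactly. Their poses are not given: they have to be found in the camera images.
- checker: Low fixed fixture, 172 x 246 mm, on the table, turned a little: plate magazine at its +y end, flat aluminium bed with two fences at its -y end. Origin on the table; x points away from the robot, y to the robot's left, z up. The bed's top is 44 mm above the table and spans x -80 to +65, y -110 to +17 mm; its -x side is open.
- magazine (a point): Centre of the magazine, an aluminium pocket directly beside the bed, at x -12, y +60 mm in the checker's frame and 44 mm above the table, the height of the pocket's walls (6 mm thick). Same axes as the checker.
- side_fence (a point): Middle of the top edge of the side fence's inner face, at x +65 mm in the checker's frame. Steel bar 12 mm thick along y (from y -110 to 0 mm), rising 10 mm above the bed, top 54 mm above the table.
- end_fence (a point): Middle of the top edge of the end fence's inner face, at y -110 mm in the checker's frame. Steel bar 12 mm thick along x (from x -60 to +77 mm), rising 10 mm above the bed, top 54 mm above the table.
- seat (a point): Point on the bed, 44 mm above the table, at x +10, y -70 mm in the checker's frame, with the checker's axes. It lies under the centre of a plate that is flush with both fences (a black probe window 18 mm across marks it).
- top_plate: Top plate of the stack, the one to move: dark steel, four bolt holes, 110 mm (x) x 80 mm (y) x 12 mm thick, 0.55 to 0.9 kg. Origin at the centre of its underside, z up. It starts on spare_a, underside 46 mm above the table, 2 mm above bed and magazine walls, up to 10 mm off the magazine's centre and up to 0.1 rad askew. Loose; sliding it takes 3 to 7 N.
- spare_a: Second plate of the stack, same shape; origin at the centre of its underside, 34 mm above the table. Its top is 46 mm above the table, 2 mm proud of the bed. It lies in the magazine's pocket with up to 5 mm play and stays there.
- spare_b: Third plate, same shape, below spare_a, underside 22 mm above the table.
- spare_c: Bottom plate, same shape, underside 10 mm above the table.
- readout: Readout unit, fixed, right or left of the checker, may be turned: white box 140 x 140 x 56 mm, origin at the centre of its underside, with a round white dial 124 mm across on top, its face 60 mm above the table. The widest tick (zero) and the steel stop pin (10 mm high, 51 mm from the centre) lie midway between its -x and +y.
- knob_grip (a point): Point on the axis of the peak pointer's knob, at the dial's centre, 78 mm above the table. The knob is a black bar 60 mm long, 12 mm wide, from 66 to 90 mm above the table, on a disc 36 mm across. x runs along the bar to the end with the thin steel needle (reaching 53 mm from the axis), z up.
- peak_knob (a joint): Angle of the peak pointer and its knob in rad: 0 at the zero stop, growing clockwise seen from above, so it is reset by turning anticlockwise. Starts between 0.6 and 1.5. It stays where it is left, friction about 0.05 N m, hard stop at 0.
- wrench: Dark steel open-ended wrench 160 mm long, lying on the table beyond the checker. Bystander.
- gasket: Copper ring 70 mm across, 12 mm high, on the table beyond the readout unit. Bystander.
- flange: Steel stub flange 90 mm across, 40 mm high. Bystander.
- screwdriver: Screwdriver with a black handle lying on the table, on the left. Bystander.
- jar: Amber glass jar 60 mm across, 80 mm high. Bystander.
- blank_block: Brass block 90 x 60 x 40 mm. Bystander.
There are look-alikes about, which are no part of the job. Leave any orange or turquoise look-alike of the readout alone. Leave any blue look-alike of the top_plate alone.

How it is judged:
By the outcome, as a careful person would: the job done as asked, in the order asked, and still so for the second after the job is handed in, with the robot touching nothing.
It also fails if it takes over 70 s, if anything falls off the work surface, if the arm or the gripper's body presses on something with over 40 N, if the wrist force passes 120 N, or if a joint passes its speed limit or range.

ROBOT

A 6-joint arm with a two-finger parallel gripper is mounted at the origin on the work surface. World frame = base frame: x ahead of the robot, y to its left, z up, the work surface at z = 0. Lengths are in m, angles in rad, forces in N, time in s.
With the tool pointing down it reaches from about 0.25 to 0.775 m from the base axis. Payload 4 kg.
Tool frame: the origin (TCP) lies midway between the tips of the shut fingers; the grasp point (between the pads) lies 19 mm behind it; y points along the fingers, x is the direction in which the jaws open and shut, and the axes are right-handed (so a half turn about y gives the same grasp; the last joint's range is limited). The gripper opens to 94 mm and grips with 3 to 60 N. Pads are 16 mm wide; open, the fingers measure 119 mm over their backs; the gripper's body (75 mm by 177 mm) begins 78 mm behind the grasp point.
Start: joints at [1.161, 0.087, 1.371, -0, 1.684, -0.103], TCP at [0.166, 0.524, 0.206] pointing down, gripper open.
Joint ranges: [-3.1, 3.1], [-0.76, 2.03], [0.27, 2.55], [-1.08, 4.22], [0.17, 2.65], [-2.57, 2.57]. Speed limits (rad/s): [2.79, 2.79, 3.14, 3.14, 3.14, 3.14].

INTERFACE

Orientations are given as [roll, pitch, yaw] about the fixed x, y, z axes, in that order (R = Rz(yaw) Ry(pitch) Rx(roll)).
In Python, from bench import robot gives the robot as it stands.
- The arm moves only by the shell command python3 -m creep 'ROWS'. ROWS is JSON, a list of rows, each a list of 7 numbers: the shift along the tool's x, y, z in mm, then the turn, a rotation vector about the tool's x, y, z in degrees, then the closure in counts, from 0 (fully open) to 255 (shut). A call has 1 to 5 rows; each row is the pose to reach, as a shift and turn from the pose commanded when the call began, along the tool's axes at that moment; what a row does not reach only later rows make up. A row lasts 1/8 s, in which the tool goes at most 62.5 mm and 10.7 degrees, less where a joint would pass 70% of its speed; a pose out of reach is approached as far as the arm can. A call with a gripper value outside its range is refused whole. The fingers move at their own pace and stop on an object; the grip force is fixed at half the most. Time passes only in rows, so rows that repeat a pose let the fingers close. It gives the time, the measured TCP pose, the force and the opening at its end, in the units of the state.
- robot.get_obs(): the state, without advancing time (a new reading comes with each control period).
- robot.snapshot(name): name is "scene" or "top" or "wrist"; returns a dict with "color" (384x512x3 uint8, blue, green, red), "fx", "fy", "cx", "cy" (pixels), "k1" (the pictures are not rectified: a ray, as slopes to the right and down, at radius r is drawn at 1 + k1 r^2 times it, then the intrinsics apply), "world_from_camera" (4x4, takes a point from camera to world coordinates); the wrist camera has in their place "mount" (4x4, takes a point from camera to tool coordinates, whose origin is the TCP and whose axes are the tool frame's). Camera axes: x right, y down, z forward; pixel columns grow to the right and rows downward; lengths in m; the calibration is good to about 2 mm. A picture is of the moment at which its call begins: read the wrist's pose just before it. There is no depth.
- robot.close_job(): hands the job in, once; it reports no verdict.
Trained networks look in the newest picture that a camera, given by its name, has taken for a name from the list of things; names that differ only in an ending like _2 or _b are one class to them, and where a whole thing is asked for, a point or a joint stands for the part that bears it (a point fixed in the world has none). Each returns a list of dicts, best first, with "p" (0 to 1); they miss things now and then, are a little off and sometimes report something else, mostly with a low value. They report only what shows in the picture. A call takes as long as a camera call. They do not tell look-alikes from the thing itself.
- robot.spot_in(name, camera): "point" ([x, y, z] in m, in world coordinates, good to about 4 mm: the middle of the surface that is visible of it).
- robot.landmark_of(name, camera): "point" ([x, y, z] in m, in world coordinates, good to about 4 mm: a listed point, or the origin of a listed thing).
The state is a dict: "time": time; "joint_positions": joint angles; "qvel": joint speeds; "joint_torque": joint torques, N m; "tool_pos": TCP position; "ee_rot": TCP orientation; "wrist_force": force on the tool from outside, world axes, zero at the start; "wrist_torque": the same for the moment, N m; "width": finger opening in m.
Only numpy, scipy, OpenCV 4.12 (cv2) and the standard library are available. Lean on these libraries where they do the work, as an engineer would, in place of code of your own. Each camera call takes 0.05 s, during which the arm holds its last target.

## Working session

There is one attempt and no reset: what is moved stays moved. The work goes in short steps, Python scripts to look and compute and a shell command to move; the robot and the scene stay as the last step left them, time stands still between calls to the robot, and variables do not carry over. Pictures are saved under pics/ and viewed, and the job is handed in when it is done.

```bash
ls; mkdir -p pics
python3 - <<'E'
from bench import robot
import cv2
o=robot.get_obs()
for k in o: print(k,o[k])
for n in ("scene","top","wrist"):
    s=robot.snapshot(n); cv2.imwrite(f"pics/{n}0.png",s["color"])
    print(n,{k:v for k,v in s.items() if k!="color"})
E
```

```text
pics
time 0.0
joint_positions [ 1.16089559e+00  8.79085142e-02  1.37221285e+00 -6.49747820e-06
  1.68361364e+00 -1.03098217e-01]
qvel [ 0.0007342  -0.00092797  0.00057591 -0.00017243  0.0005784  -0.00031962]
joint_torque [-1.28003328e-03 -3.40186429e+01 -3.02425289e+01  7.18337204e-02
  3.31286550e-02 -1.73275453e-04]
tool_pos [0.1658943  0.52381389 0.2043506 ]
ee_rot [-1.57058227  0.00213164  1.26399331]
wrist_force [0.01984214 0.03653912 0.01299592]
wrist_torque [ 0.0131003  -0.01081143  0.07272971]
width 0.09386113192208181
scene {'fx': 498.7495673058904, 'fy': 498.7495673058904, 'cx': 253.97568284004967, 'cy': 193.1626312397887, 'k1': -0.12043379738122263, 'world_from_camera': array([[ 0.63704659,  0.4883907 , -0.59636077,  1.4437106 ],
       [ 0.77081557, -0.39973782,  0.49603732, -0.85168289],
       [ 0.00387206, -0.77568305, -0.63111077,  1.14526532],
       [ 0.        ,  0.        ,  0.        ,  1.        ]])}
top {'fx': 421.52284878408113, 'fy': 421.52284878408113, 'cx': 255.04164960234647, 'cy': 192.1716972996046, 'k1': -0.031085860535282568, 'world_from_camera': array([[ 8.01256754e-02, -9.74630705e-01,  2.08985322e-01,
         1.76331822e-01],
       [-9.96784360e-01, -7.85348877e-02,  1.59126345e-02,
         4.22790252e-03],
       [ 9.03696600e-04, -2.09588310e-01, -9.77789304e-01,
         1.23674694e+00],
       [ 0.00000000e+00,  0.00000000e+00,  0.00000000e+00,
         1.00000000e+00]])}
wrist {'fx': 330.34251990573256, 'fy': 330.34251990573256, 'cx': 251.814371750674, 'cy': 191.7432635908534, 'k1': -0.08178878118183658, 'mount': array([[ 9.99999456e-01,  3.13684918e-04, -9.94373695e-04,
         3.59019472e-04],
       [ 1.04060591e-03, -2.40154914e-01,  9.70734018e-01,
        -1.79708298e-01],
       [ 6.57008921e-05, -9.70734525e-01, -2.40155110e-01,
         6.93347056e-02],
       [ 0.00000000e+00,  0.00000000e+00,  0.00000000e+00,
         1.00000000e+00]])}
```

View pics/scene0.png

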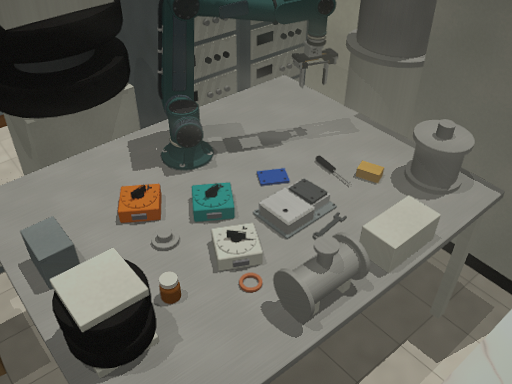

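View pics/top0.png

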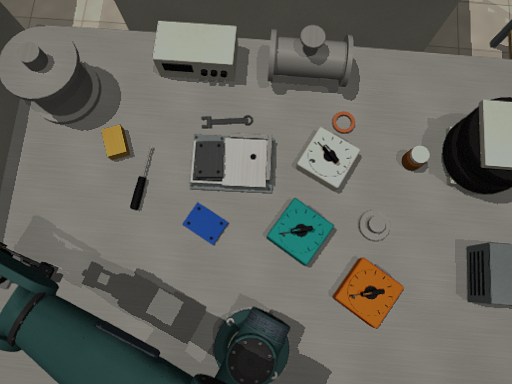

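View pics/wrist0.png

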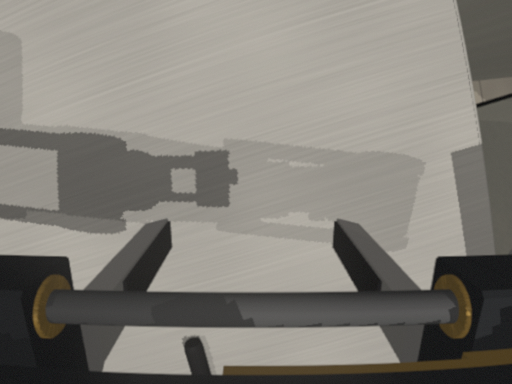

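```bash
cat > h.py <<'E'
import numpy as np, cv2
from bench import robot
from scipy.spatial.transform import Rotation as R
def toolT(o):
    T=np.eye(4);T[:3,:3]=R.from_euler('xyz',o['ee_rot']).as_matrix();T[:3,3]=o['tool_pos'];return T
def cam(n):
    o=robot.get_obs() ; s=robot.snapshot(n)
    s['T']=s['world_from_camera'] if 'world_from_camera' in s else toolT(o)@s['mount']
    return s
def proj(s,P):
    P=np.atleast_2d(P);c=(P-s['T'][:3,3])@s['T'][:3,:3]
    u=c[:,:2]/c[:,2:];u=u*(1+s['k1']*(u**2).sum(1,keepdims=True))
    return u*[s['fx'],s['fy']]+[s['cx'],s['cy']]
def ray(s,p):
    d=(np.atleast_2d(p)-[s['cx'],s['cy']])/[s['fx'],s['fy']];u=d.copy()
    for _ in range(20):u=d/(1+s['k1']*(u**2).sum(1,keepdims=True))
    return np.c_[u,np.ones(len(u))]@s['T'][:3,:3].T
def onz(s,p,z):
    d=ray(s,p);o=s['T'][:3,3];return o+d*((z-o[2])/d[:,2:])
def tri(s1,p1,s2,p2):
    a=ray(s1,p1)[0];b=ray(s2,p2)[0];A=np.c_[a,-b];o1,o2=s1['T'][:3,3],s2['T'][:3,3]
    k=np.linalg.lstsq(A,o2-o1,rcond=None)[0];q1=o1+a*k[0];q2=o2+b*k[1];return (q1+q2)/2,np.linalg.norm(q1-q2)
E
python3 - <<'E'
from h import *
np.set_printoptions(precision=4,suppress=True)
for c in ("top","scene"):
    s=cam(c)
    cv2.imwrite(f"pics/{c}_crop.png",cv2.resize(s['color'][90:270,170:370] if c=="top" else s['color'][150:290,190:360],None,fx=4 ,fy=4,interpolation=cv2.INTER_CUBIC)[:600,:800])
    for n in ["checker","magazine","side_fence","end_fence","seat","top_plate","readout","knob_grip"]:
        for d in robot.landmark_of(n,c): print(c,n,d['p'],np.array(d['point']),proj(s,d['point'])[0])
print(robot.get_obs()['time'])
E
```

```text
top checker 0.75 [ 0.5277  0.1112 -0.0031] [228.9885 162.3862]
top magazine 0.92 [0.5155 0.1694 0.0412] [208.0661 160.6514]
top side_fence 0.58 [0.5909 0.0576 0.0517] [247.924  138.1248]
top end_fence 0.88 [0.5373 0.0001 0.0531] [265.9702 156.8206]
top seat 0.85 [0.5374 0.0419 0.0431] [251.7539 156.6821]
top top_plate 0.7 [0.5187 0.1662 0.0515] [208.8869 158.6928]
top top_plate 0.62 [ 0.3354  0.1641 -0.006 ] [205.2897 223.4493]
top readout 0.84 [ 0.3293 -0.1104 -0.0009] [297.6328 232.6956]
top knob_grip 0.72 [ 0.3322 -0.1131  0.0802] [301.6066 228.3297]
top knob_grip 0.68 [ 0.5528 -0.1794  0.0774] [328.8991 154.0477]
top knob_grip 0.64 [ 0.1739 -0.3127  0.0804] [372.4351 292.7576]
scene checker 0.66 [ 0.5271  0.1111 -0.0034] [297.7711 209.8185]
scene magazine 0.59 [0.4629 0.3686 0.0037] [334.976  172.0082]
scene side_fence 0.6 [0.5915 0.0558 0.0513] [300.0091 214.1912]
scene end_fence 0.98 [ 0.5367 -0.0008  0.0558] [276.2811 211.8818]
scene seat 0.64 [0.5397 0.038  0.0437] [285.3934 210.2118]
scene top_plate 0.95 [0.52   0.1654 0.0492] [308.5051 191.025 ]
scene top_plate 0.67 [0.3313 0.1631 0.0004] [272.2172 177.0943]
scene readout 0.93 [ 0.1736 -0.3097  0.0015] [141.7663 207.4059]
scene readout 0.67 [ 0.5577 -0.1833  0.004 ] [237.073 251.563]
scene readout 0.6 [ 0.3249 -0.1105 -0.002 ] [212.6539 206.5395]
scene knob_grip 0.72 [ 0.1765 -0.3112  0.0773] [138.7566 191.2532]
scene knob_grip 0.69 [ 0.5528 -0.1831  0.079 ] [235.7023 233.6225]
scene knob_grip 0.63 [ 0.3329 -0.1123  0.0807] [212.4257 189.5583]
scene knob_grip 0.55 [0.5387 0.0399 0.0436] [285.6092 209.8477]
1.05
```

View pics/top_crop.png

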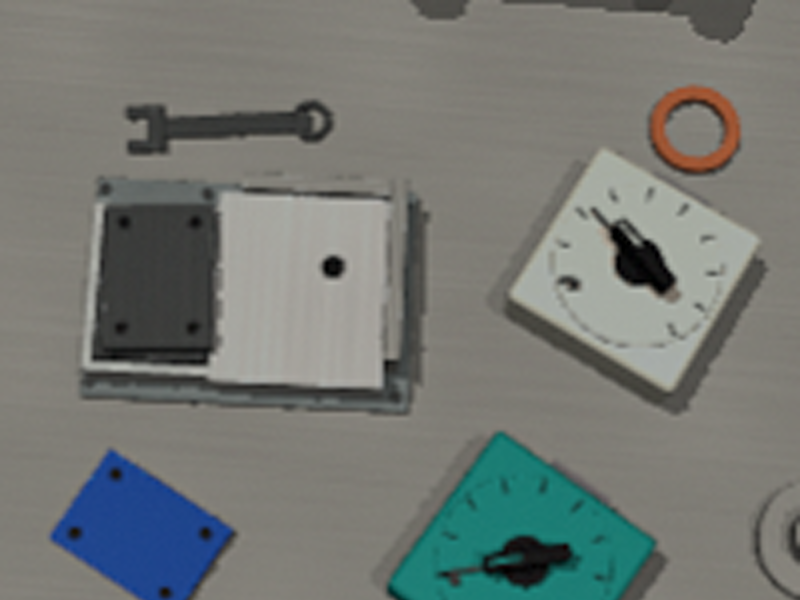

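View pics/scene_crop.png

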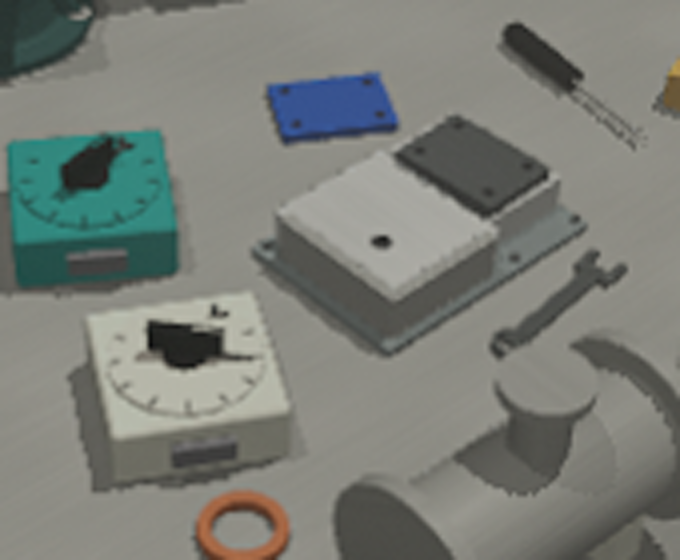

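```bash
cat >> h.py <<'E'
def rigid(L,W):
    L=np.array(L,float);W=np.array(W,float)[:,:2];a=L-L.mean(0);b=W-W.mean(0)
    th=np.arctan2((a[:,0]*b[:,1]-a[:,1]*b[:,0]).sum(),(a*b).sum())
    c,s=np.cos(th),np.sin(th);M=np.array([[c,-s],[s,c]]);t=W.mean(0)-M@L.mean(0)
    return th,t,(W-(L@M.T+t))
def place(th,t,P):
    P=np.array(P,float);c,s=np.cos(th),np.sin(th)
    return np.c_[P[:,:2]@np.array([[c,-s],[s,c]]).T+t,P[:,2]]
def poly(img,s,P,col,k,off):
    q=(proj(s,P)-off)*k; cv2.polylines(img,[np.round(q*8).astype(np.int32)],True,col,1,cv2.LINE_AA,3)
def box(x0,x1,y0,y1,z): return [[x0,y0,z],[x1,y0,z],[x1,y1,z],[x0,y1,z]]
BED=box(-.080,.065,-.110,.017,.044)
SF=box(.065,.077,-.110,0,.054); EF=box(-.060,.077,-.122,-.110,.054)
E
python3 - <<'E'
from h import *
L=[[.065,-.055],[.0085,-.11],[.010,-.070],[-.012,.060],[0,0]]
W=[[.5912,.0567],[.537,-.0003],[.5386,.040],[.5155,.1694],[.5274,.1112]]
th,t,r=rigid(L,W);print(th,t,r*1e3)
for c,off in (("top",(180,120)),("scene",(250,165))):
    s=cam(c);im=cv2.resize(s['color'][off[1]:off[1]+80,off[0]:off[0]+110],None,fx=7,fy=7,interpolation=cv2.INTER_CUBIC)
    for P,col in ((BED,(0,255,0)),(SF,(0,0,255)),(EF,(255,0,0))): poly(im,s,place(th,t,P),col,7,np.array(off)-.5)
    cv2.imwrite(f"pics/{c}_ov.png",im)
E
```

```text
0.008487989412548485 [0.52734344 0.11027736] [[-1.6079314   0.86894365]
 [ 0.22319951 -0.65347196]
 [ 0.66276904 -0.36476288]
 [ 0.66540191 -0.7733464 ]
 [ 0.05656094  0.92263759]]
```

View pics/top_ov.png

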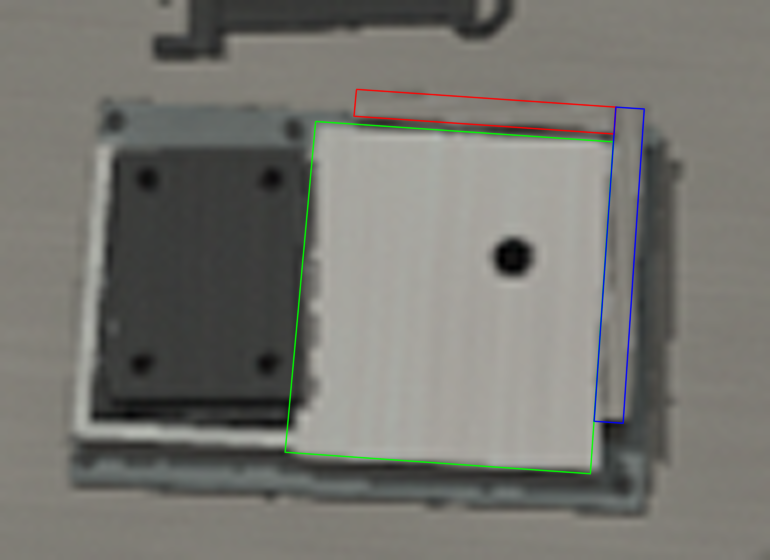

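View pics/scene_ov.png

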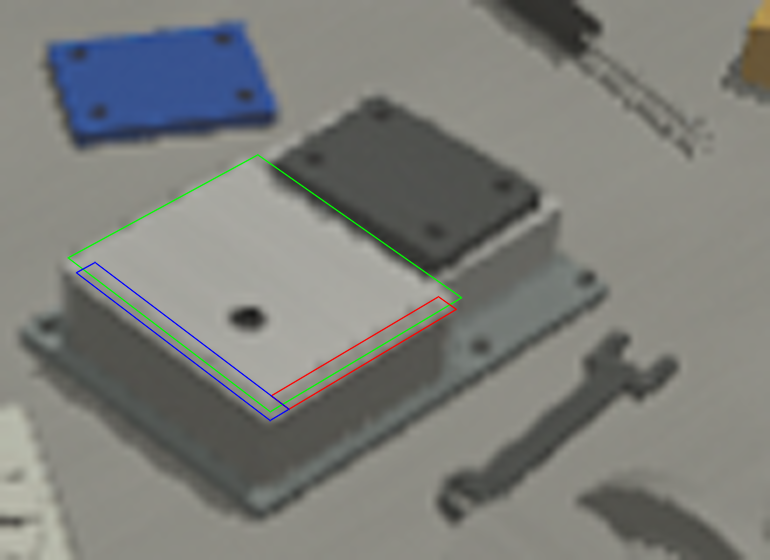

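```bash
python3 -m creep '[[-54,-9,-90,0,8,0,0],[-108,-18,-179,0,18,0,0],[-163,-27,-268,0,28,0,0],[-163,-27,-268,0,36,0,0],[-163,-27,-268,0,36,0,0]]'
python3 - <<'E'
from h import *
o=robot.get_obs();T=toolT(o);print(o['time'],o['tool_pos'],o['ee_rot'])
print(T[:3,:3].T@(np.array([.51,.13,.25])-o['tool_pos'])*1e3)
E
```

```text
time: 1.78
tool_pos: [0.3718, 0.2882, 0.2328]
ee_rot: [-1.571, -0.001, 0.635]
wrist_force: [0.9, 0.4, 0.3]
width: 0.094
1.775 [0.37183316 0.28818764 0.23275574] [-1.57073868e+00 -1.14115299e-03  6.35225236e-01]
[  17.37338357  -17.23651665 -209.3127782 ]
```

```bash
python3 -m creep '[[4,-4,-52,0,9,0,0],[9,-9,-104,0,19,0,0],[13,-13,-156,0,29,0,0],[17,-17,-209,0,36.4,0,0],[17,-17,-209,0,36.4,0,0]]'
python3 - <<'E'
from h import *
robot.get_obs()
s=cam("wrist");o=robot.get_obs();print(o['time'],o['tool_pos'],o['ee_rot'])
np.save('pics/w1.npy',{**s},allow_pickle=True)
cv2.imwrite("pics/w1.png",cv2.resize(s['color'],(768,576),interpolation=cv2.INTER_CUBIC))
for n in ["checker","magazine","side_fence","end_fence","seat","top_plate","spare_a"]:
    for d in robot.landmark_of(n,"wrist"): print(n,d['p'],np.round(d['point'],4),proj(s,d['point'])[0])
E
```

```text
time: 2.4
tool_pos: [0.5103, 0.1289, 0.2488]
ee_rot: [-1.571, 0.0, -0.005]
wrist_force: [-0.1, -0.4, -0.5]
width: 0.0939
2.45 [0.50917823 0.13057873 0.24891964] [-1.57039870e+00  9.19135006e-04 -1.84673539e-03]
checker 0.57 [0.5239 0.1104 0.0052] [262.3817386 178.9378491]
side_fence 0.93 [0.5919 0.0607 0.0533] [319.68818174 227.18909614]
side_fence 0.75 [ 0.5541 -0.1823  0.0008] [280.74066501 360.97415407]
end_fence 0.79 [0.5371 0.0009 0.0565] [273.90326775 273.59235378]
seat 0.91 [0.542  0.0367 0.0436] [277.55150077 242.82850499]
top_plate 0.92 [ 0.3355  0.1649 -0.0066] [119.88172691 137.66540799]
top_plate 0.89 [0.5226 0.1682 0.0456] [262.41041419 136.92011143]
spare_a 0.16 [ 0.5547 -0.1837  0.0021] [281.16735844 362.28006383]
```

View pics/w1.png

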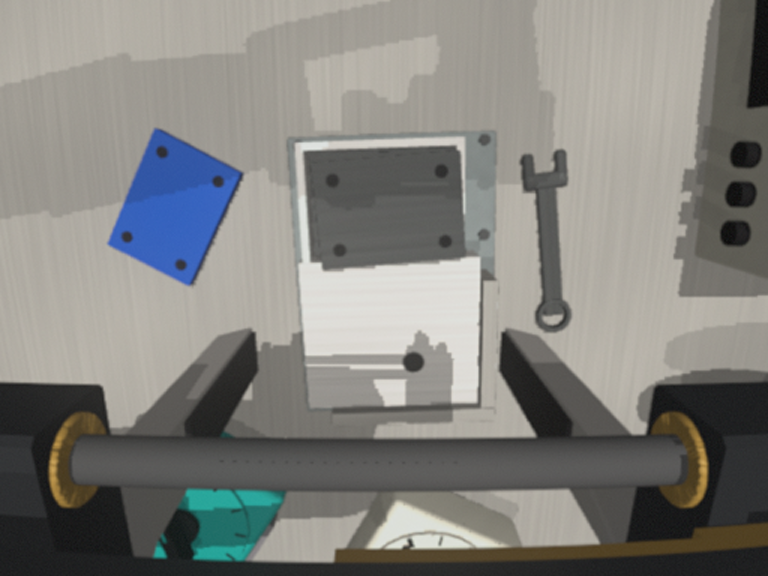

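Run:
```python
from h import *
s=np.load('pics/w1.npy',allow_pickle=True).item()
cv2.imwrite("pics/w1a.png",cv2.resize(s['color'][80:190,185:340],None,fx=5,fy=5,interpolation=cv2.INTER_CUBIC))
cv2.imwrite("pics/w1b.png",cv2.resize(s['color'][165:285,185:340],None,fx=5,fy=5,interpolation=cv2.INTER_CUBIC))
```

```text
(no output)
```

View pics/w1a.png

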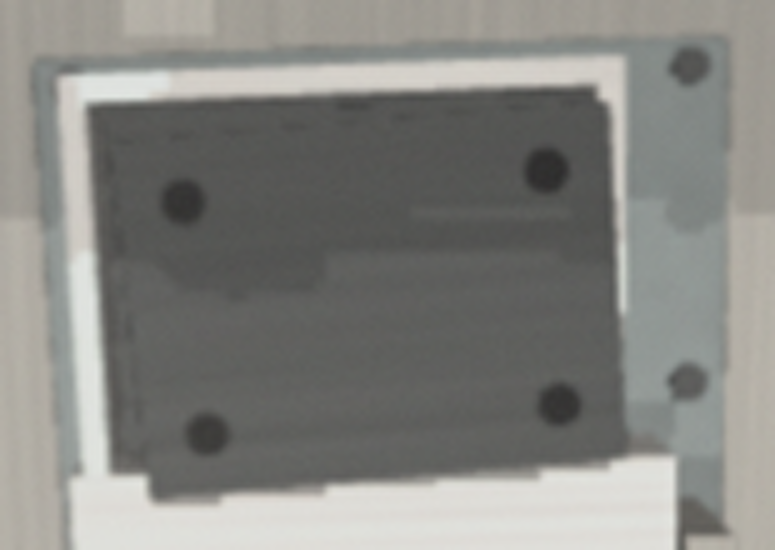

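View pics/w1b.png

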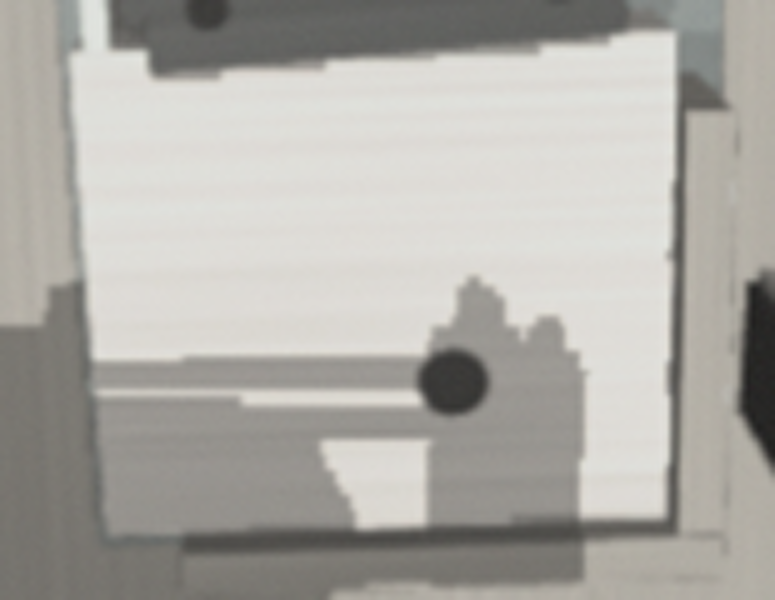

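Run:
```python
from h import *
np.set_printoptions(precision=4,suppress=True)
s=np.load('pics/w1.npy',allow_pickle=True).item()
f=lambda p,o:(np.array(p,float)+.5)/5-.5+o
bed=onz(s,f([[105,540],[668,525],[675,30],[72,50]],[185,165]),.044)
seat=onz(s,f([[453,381]],[185,165]),.044)
hol=onz(s,f([[183,202],[546,170],[560,404],[207,434]],[185,80]),.058)
print(bed,seat,hol)
L=[[-.08,-.11],[.065,-.11],[.065,.017],[-.08,.017],[.010,-.070]]
th,t,r=rigid(L,np.r_[bed,seat]);print(th,t,r*1e3)
print('hole spans',np.linalg.norm(hol[0]-hol[1]),np.linalg.norm(hol[2]-hol[1]))
e=hol[1]-hol[0]+hol[2]-hol[3];print('plate yaw',np.arctan2(e[1],e[0]),hol.mean(0))
# triangulate seat & holes height via top
st=cam('top');cv2.imwrite("pics/top2.png",cv2.resize(st['color'][120:200,180:290],None,fx=7,fy=7,interpolation=cv2.INTER_CUBIC))
np.save('pics/t2.npy',st,allow_pickle=True)
sc=cam('scene');np.save('pics/s2.npy',sc,allow_pickle=True);cv2.imwrite("pics/sc2.png",cv2.resize(sc['color'][165:245,250:360],None,fx=7,fy=7,interpolation=cv2.INTER_CUBIC))
```

```text
[[ 0.4501 -0.0041  0.044 ]
 [ 0.5949 -0.0006  0.044 ]
 [ 0.5905  0.1283  0.044 ]
 [ 0.4475  0.1242  0.044 ]] [[0.539  0.0396 0.044 ]] [[0.4768 0.188  0.058 ]
 [0.5566 0.1946 0.058 ]
 [0.561  0.1427 0.058 ]
 [0.481  0.1362 0.058 ]]
0.027140153487343728 [0.527  0.1088] [[ 0.055  -0.7495]
 [-0.06   -1.2073]
 [-0.9822  0.8283]
 [ 0.9074  0.5711]
 [ 0.0798  0.5574]]
hole spans 0.08010815830072911 0.05204675872276123
plate yaw 0.08184490275404466 [0.5189 0.1654 0.058 ]
```

View pics/top2.png

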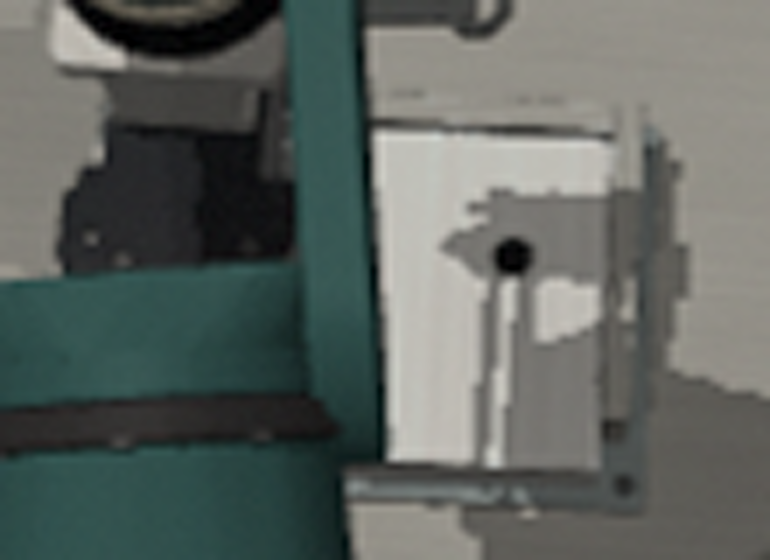

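View pics/sc2.png

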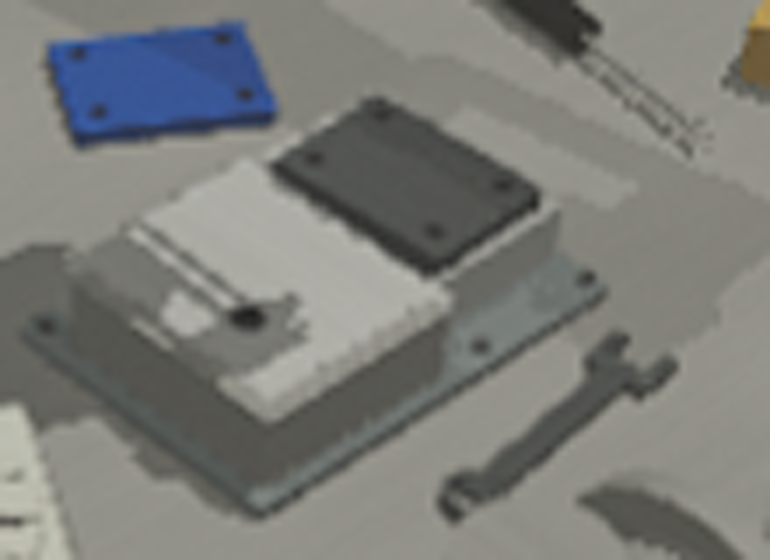

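Run:
```python
from h import *
np.set_printoptions(precision=4,suppress=True)
w,t,c=[np.load(f'pics/{k}.npy',allow_pickle=True).item() for k in('w1','t2','s2')]
f=lambda p,o,k:(np.array(p,float)+.5)/k-.5+o
W=f([[183,202],[546,170],[560,404],[207,434],[453,381+425]],[185,80],5)
Tp=f([[142,362],[148,178],[270,178],[267,362],[513,257]],[180,120],7)
S=f([[380,112],[505,186],[435,232],[315,158],[247,317]],[250,165],7)
for i in range(5):
    print(i,'WT',*tri(w,W[i],t,Tp[i]),'WS',*tri(w,W[i],c,S[i]),'TS',*tri(t,Tp[i],c,S[i]))
```

```text
0 WT [0.4769 0.1877 0.0578] 0.0005884997403620407 WS [0.4756 0.187  0.058 ] 0.003148012121841478 TS [0.4759 0.1862 0.0594] 0.0025609922570671638
1 WT [0.5572 0.1943 0.055 ] 0.0006729547395498902 WS [0.5564 0.1942 0.0567] 0.0010815142544858235 TS [0.5566 0.1935 0.0573] 0.00046011028913735226
2 WT [0.561  0.1426 0.0569] 0.0002611348244332853 WS [0.5604 0.1419 0.0568] 0.0020371256998541164 TS [0.5602 0.1419 0.0572] 0.0019344677211681747
3 WT [0.4811 0.1361 0.058 ] 0.0003129039284341067 WS [0.4804 0.1357 0.057 ] 0.001136289523387463 TS [0.4808 0.1354 0.0578] 0.001353410056183966
4 WT [0.5392 0.0388 0.0421] 6.776594235089247e-05 WS [0.5381 0.0386 0.0434] 0.0023904000546598196 TS [0.538  0.0381 0.0443] 0.0015619085371423246
```

```bash
python3 -m creep '[[3,30,40,0,-1.7,0,92],[6,60,80,0,-1.7,0,92],[8,110,101,0,-1.7,0,92],[8,158,101,0,-1.7,0,92],[8,158,101,0,-1.7,0,92]]'
python3 - <<'E'
from h import *
o=robot.get_obs();T=toolT(o);th=.027;t=np.array([.527,.109]);c,s=np.cos(th),np.sin(th);M=np.array([[c,-s],[s,c]])
print('checker xy',M.T@(o['tool_pos'][:2]-t),o['tool_pos'],o['ee_rot'],o['width'])
for y in (.123,-.010,-.020): 
    g=np.r_[t+M@[-.0065,y],.050];print(y,T[:3,:3].T@(g-o['tool_pos'])*1e3)
s=cam('wrist');cv2.imwrite("pics/w2.png",s['color'])
s=cam('scene');cv2.imwrite("pics/s3.png",cv2.resize(s['color'][130:270,230:400],None,fx=4,fy=4))
E
```

```text
time: 3.52
tool_pos: [0.5128, 0.2321, 0.0864]
ee_rot: [-1.574, 0.01, 0.031]
wrist_force: [-0.3, 0.5, 0.7]
width: 0.0599
checker xy [-0.01084445  0.12341837] [0.51282761 0.23208062 0.08643599] [-1.57388068  0.01019998  0.03123264] 0.05994060099882859
0.123 [ 4.71405805 36.39097344 -0.32450934]
-0.01 [   4.15114739   36.80692988 -133.32266764]
-0.02 [   4.10882328   36.8382048  -143.32252916]
```

View pics/w2.png

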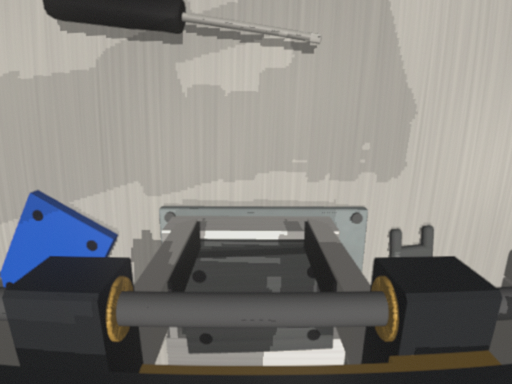

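View pics/s3.png

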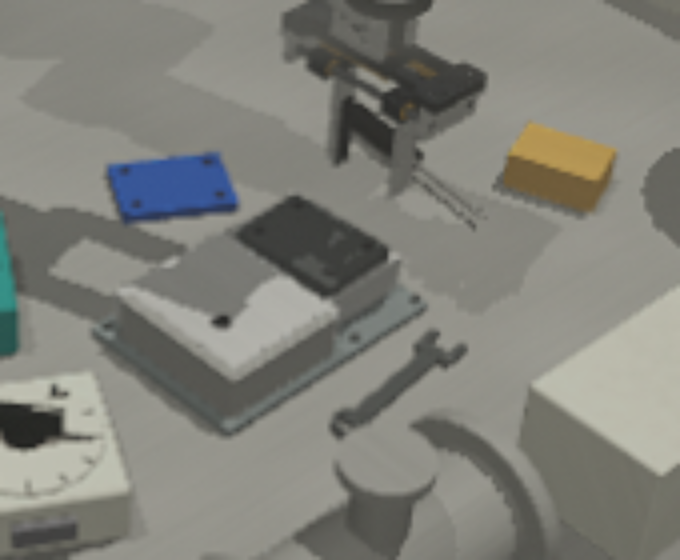

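```bash
python3 -m creep '[[4,18,0,0,0,0,92],[4,36,0,0,0,0,92],[4,36,0,0,0,0,92],[4,36,0,0,0,0,92]]'
cat > st.py <<'E'
from h import *
import sys
np.set_printoptions(precision=2,suppress=True)
o=robot.get_obs();T=toolT(o);th=.027;t=np.array([.527,.109]);c,s=np.cos(th),np.sin(th);M=np.array([[c,-s],[s,c]])
print('checker mm',M.T@(o['tool_pos'][:2]-t)*1e3,'z',o['tool_pos'][2]*1e3,'rpy-deg',np.degrees(o['ee_rot']),'w',o['width']*1e3,'F',o['wrist_force'],'t',o['time'])
if len(sys.argv)>3:
    g=np.r_[t+M@[float(sys.argv[1])/1e3,float(sys.argv[2])/1e3],float(sys.argv[3])/1e3];print('to goal',T[:3,:3].T@(g-o['tool_pos'])*1e3)
E
python3 st.py -6.5 0 50
```

```text
time: 4.12
tool_pos: [0.5206, 0.2328, 0.0553]
ee_rot: [-1.571, 0.0, 0.03]
wrist_force: [-0.4, -0.5, 0.6]
width: 0.06
checker mm [ -3.02 123.88] z 55.32436807968704 rpy-deg [-89.99   0.     1.71] w 59.96469376713977 F [-0.38 -0.46  0.56] t 4.125
to goal [  -3.84    5.31 -123.87]
```

```bash
python3 -m creep '[[-4,5,0,0,0,0,92],[-4,5,-6,0,0,0,92],[-4,5,-12,0,0,0,92],[-4,5,-17,0,0,0,92],[-4,5,-22,0,0,0,92]]'; python3 st.py -6.5 0 50
```

```text
time: 4.75
tool_pos: [0.5178, 0.2113, 0.0506]
ee_rot: [-1.569, -0.002, 0.03]
wrist_force: [1.1, 4.5, -1.2]
width: 0.0599
checker mm [ -6.4  102.52] z 50.58180826855609 rpy-deg [-89.87  -0.1    1.73] w 59.87712626526438 F [ 1.06  4.49 -1.17] t 4.75
to goal [  -0.43    0.35 -102.52]
```

```bash
python3 -m creep '[[0,0,-6,0,0,0,92],[0,0,-12,0,0,0,92],[0,0,-18,0,0,0,92],[0,0,-24,0,0,0,92],[0,0,-30,0,0,0,92]]'; python3 st.py -6.5 0 50
python3 - <<'E'
from h import *
s=cam('wrist');cv2.imwrite("pics/w3.png",s['color'])
s=cam('scene');cv2.imwrite("pics/s4.png",cv2.resize(s['color'][130:270,230:400],None,fx=4,fy=4))
E
```

```text
time: 5.38
tool_pos: [0.5183, 0.1807, 0.0506]
ee_rot: [-1.57, -0.0, 0.03]
wrist_force: [-0.9, 5.6, 1.2]
width: 0.0599
checker mm [-6.8 71.9] z 50.60282738497607 rpy-deg [-89.95  -0.03   1.72] w 59.937677772043784 F [-0.93  5.57  1.24] t 5.375
to goal [  0.08   0.54 -71.9 ]
```

View pics/w3.png

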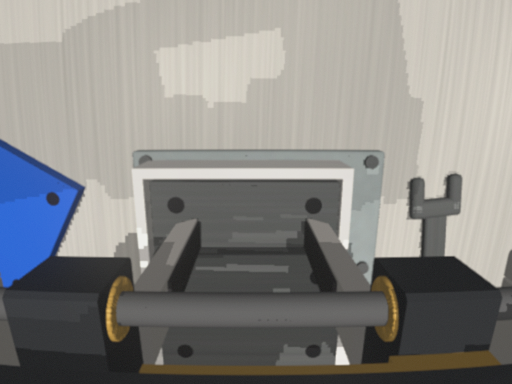

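View pics/s4.png

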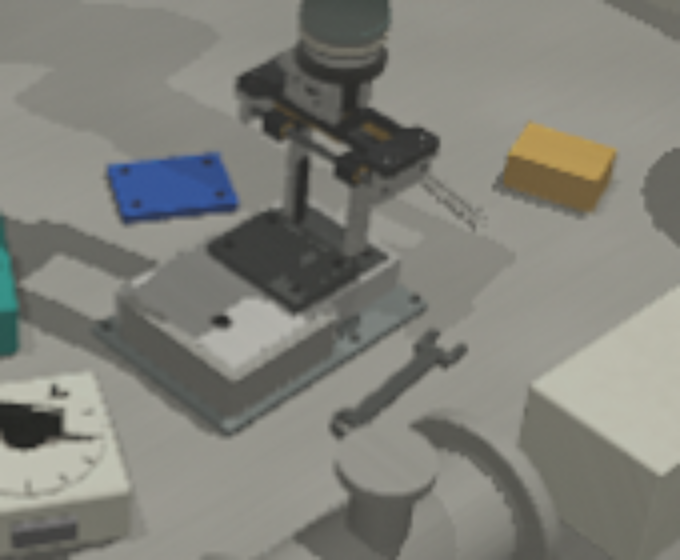

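```bash
python3 -m creep '[[0,0,-7,0,0,0,92],[0,0,-14,0,0,0,92],[0,0,-21,0,0,0,92],[0,0,-28,0,0,0,92],[0,0,-35,0,0,0,92]]'; python3 st.py -6.5 0 50; python3 -m creep '[[0,0,-7,0,0,0,92],[0,0,-14,0,0,0,92],[0,0,-21,0,0,0,92],[0,0,-28,0,0,0,92],[0,0,-35,0,0,0,92]]'; python3 st.py -6.5 0 50
python3 - <<'E'
from h import *
s=cam('wrist');cv2.imwrite("pics/w4.png",s['color'])
s=cam('scene');cv2.imwrite("pics/s5.png",cv2.resize(s['color'][130:270,230:400],None,fx=4,fy=4))
E
```

```text
time: 6.1
tool_pos: [0.5192, 0.146, 0.0506]
ee_rot: [-1.57, -0.0, 0.03]
wrist_force: [0.6, 4.5, 0.9]
width: 0.0603
checker mm [-6.76 37.21] z 50.604636526855245 rpy-deg [-89.93  -0.02   1.73] w 60.32208310490684 F [0.59 4.51 0.94] t 6.1
to goal [  0.15   0.56 -37.21]
time: 6.72
tool_pos: [0.5199, 0.1109, 0.0503]
ee_rot: [-1.57, 0.001, 0.03]
wrist_force: [-0.1, 4.9, 1.6]
width: 0.0601
checker mm [-7.    2.14] z 50.29918554195217 rpy-deg [-89.94   0.03   1.73] w 60.13987259397526 F [-0.07  4.85  1.62] t 6.725
to goal [ 0.49  0.3  -2.14]
```

View pics/s5.png

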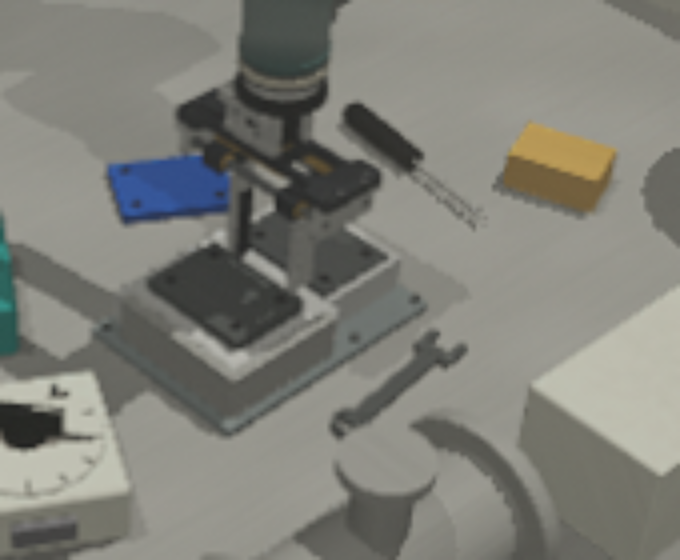

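View pics/w4.png

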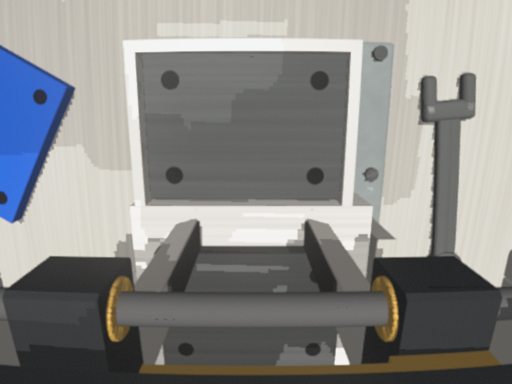

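Plate is on the bed, spare_a still in the pocket. Push the last ~24 mm, slowing near the end fence.

```bash
python3 -m creep '[[0,0,-6,0,0,0,92],[0,0,-12,0,0,0,92],[0,0,-16,0,0,0,92],[0,0,-18,0,0,0,92],[0,0,-20,0,0,0,92]]'; python3 st.py -6.5 0 50
```

```text
time: 7.45
tool_pos: [0.5206, 0.0913, 0.0503]
ee_rot: [-1.57, 0.0, 0.03]
wrist_force: [0.5, 5.4, 1.8]
width: 0.0602
checker mm [ -6.88 -17.49] z 50.279778876551894 rpy-deg [-89.93   0.03   1.73] w 60.154941044432576 F [0.46 5.4  1.81] t 7.45
to goal [ 0.44  0.3  17.49]
```

```bash
python3 -m creep '[[0,0,-1,0,0,0,92],[0,0,-2,0,0,0,92]]'; python3 st.py;  python3 -m creep '[[0,0,-1,0,0,0,92],[0,0,-2,0,0,0,92]]'; python3 st.py
```

```text
time: 7.7
tool_pos: [0.5207, 0.0894, 0.0503]
ee_rot: [-1.57, 0.001, 0.03]
wrist_force: [-0.3, 5.1, 0.9]
width: 0.0599
checker mm [ -6.87 -19.44] z 50.25952413468215 rpy-deg [-89.93   0.03   1.73] w 59.915248971000835 F [-0.32  5.06  0.9 ] t 7.7
time: 7.95
tool_pos: [0.5207, 0.0884, 0.0503]
ee_rot: [-1.567, 0.0, 0.03]
wrist_force: [0.4, 9.2, 0.6]
width: 0.0604
checker mm [ -6.9  -20.38] z 50.2991072539174 rpy-deg [-89.8    0.03   1.74] w 60.416925235810886 F [0.39 9.17 0.62] t 7.95
```

```bash
python3 -m creep '[[0,0,-1,0,0,0,92],[0,0,-1,0,0,0,92]]'; python3 st.py; python3 -m creep '[[0,0,-1,0,0,0,92],[0,0,-1,0,0,0,92]]'; python3 st.py
```

```text
time: 8.2
tool_pos: [0.5207, 0.0884, 0.0503]
ee_rot: [-1.566, 0.0, 0.031]
wrist_force: [1.3, 10.1, 2.1]
width: 0.0602
checker mm [ -6.88 -20.43] z 50.30891744348706 rpy-deg [-89.7    0.02   1.75] w 60.18995710366115 F [ 1.3  10.11  2.11] t 8.2
time: 8.45
tool_pos: [0.5207, 0.0883, 0.0503]
ee_rot: [-1.564, 0.0, 0.031]
wrist_force: [-0.7, 12.3, 1.4]
width: 0.0603
checker mm [ -6.88 -20.47] z 50.33600963256109 rpy-deg [-89.59   0.01   1.76] w 60.33421728768053 F [-0.74 12.26  1.35] t 8.45
```

```bash
python3 -m creep '[[0,0,12,0,0,0,92],[0,-50,15,0,0,0,92],[-40,-70,-10,0,-10,0,92],[-81,-70,-49,0,-20,0,92],[-81,-70,-49,0,-30,0,92]]'; python3 -m creep '[[0,0,0,0,-10,0,92],[0,0,0,0,-20,0,92],[0,0,0,0,-30,0,92],[0,0,0,0,-40,0,92],[0,0,0,0,-50,0,92]]'; python3 -m creep '[[0,0,0,0,-10,0,92],[0,0,0,0,-10,0,92],[0,0,0,0,-10,0,92]]';python3 st.py -88 -70 50;python3 - <<'E'
from h import *
s=cam('wrist');np.save('pics/w5.npy',s,allow_pickle=True);cv2.imwrite("pics/w5.png",cv2.resize(s['color'],(768,576)))
s=cam('scene');cv2.imwrite("pics/s6.png",cv2.resize(s['color'][130:270,230:400],None,fx=4,fy=4))
E
```

```text
time: 9.07
tool_pos: [0.4388, 0.0304, 0.1198]
ee_rot: [-1.573, 0.004, 0.556]
wrist_force: [0.6, 0.7, 1.0]
width: 0.0598
time: 9.7
tool_pos: [0.4409, 0.032, 0.1198]
ee_rot: [-1.57, 0.003, 1.431]
wrist_force: [0.5, 1.1, -0.4]
width: 0.0598
time: 10.07
tool_pos: [0.4413, 0.0328, 0.12]
ee_rot: [-1.57, 0.001, 1.598]
wrist_force: [0.6, 0.6, -0.4]
width: 0.0598
checker mm [-87.74 -73.81] z 120.02912132625322 rpy-deg [-89.96   0.06  91.57] w 59.775702783982254 F [ 0.56  0.6  -0.45] t 10.075
to goal [ 3.89 70.02  0.21]
```

View pics/w5.png

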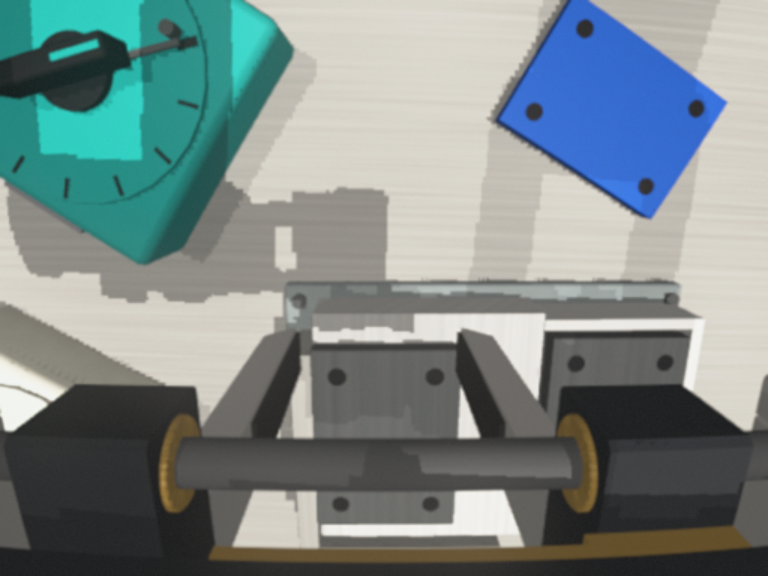

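View pics/s6.png

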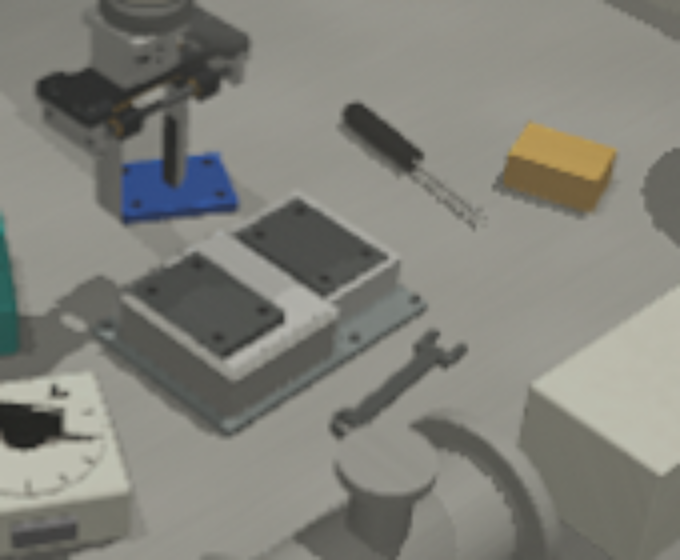

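```bash
python3 -m creep '[[4,35,0,0,0.1,0,92],[4,70,0,0,0.1,0,92],[4,70,0,0,0.1,0,92],[4,70,-5,0,0.1,0,92],[4,70,-11,0,0.1,0,92]]'; python3 st.py -54.5 -70 50; python3 -m creep '[[0,0,-4,0,0,0,92],[0,0,-8,0,0,0,92],[0,0,-12,0,0,0,92],[0,0,-15,0,0,0,92],[0,0,-18,0,0,0,92]]'; python3 st.py -54.5 -70 50
```

```text
time: 10.8
tool_pos: [0.4543, 0.0376, 0.0523]
ee_rot: [-1.575, 0.0, 1.599]
wrist_force: [-0.6, -0.3, 0.0]
width: 0.0598
checker mm [-74.56 -69.44] z 52.27452905407417 rpy-deg [-90.22   0.02  91.61] w 59.80614358546063 F [-0.62 -0.27  0.01] t 10.8
to goal [ -0.58   2.35 -20.05]
time: 11.42
tool_pos: [0.4678, 0.0382, 0.051]
ee_rot: [-1.564, -0.0, 1.599]
wrist_force: [-9.7, -0.0, 7.3]
width: 0.0598
checker mm [-61.12 -69.17] z 51.0322092369863 rpy-deg [-89.61  -0.    91.63] w 59.75838538415526 F [-9.71 -0.01  7.28] t 11.425
to goal [-0.84  0.99 -6.63]
```

```bash
python3 - <<'E'
from h import *
s=cam('wrist');np.save('pics/w6.npy',s,allow_pickle=True);cv2.imwrite("pics/w6.png",cv2.resize(s['color'],(768,576)))
s=cam('scene');cv2.imwrite("pics/s7.png",cv2.resize(s['color'][160:250,245:365],None,fx=6,fy=6,interpolation=cv2.INTER_CUBIC))
E
python3 st.py
```

```text
checker mm [-60.51 -69.17] z 51.023468115945995 rpy-deg [-89.69  -0.01  91.63] w 60.46371582850127 F [-7.3  -0.07  6.36] t 11.525
```

View pics/w6.png

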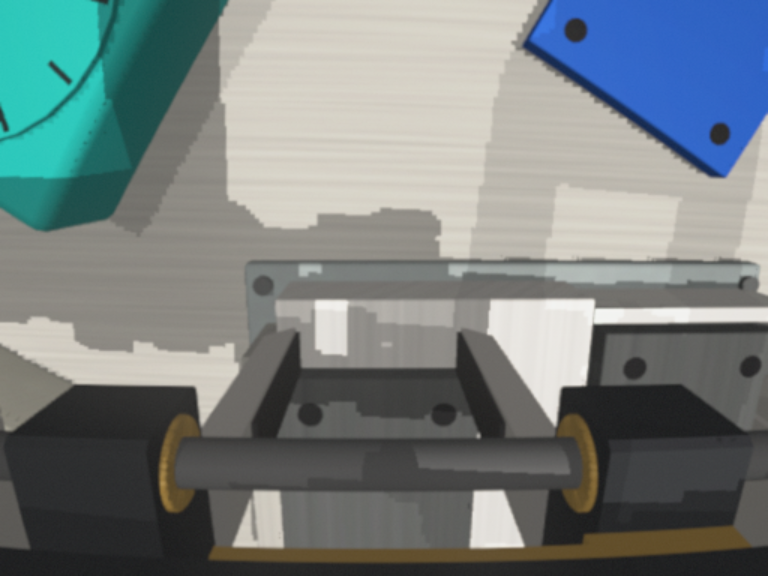

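View pics/s7.png

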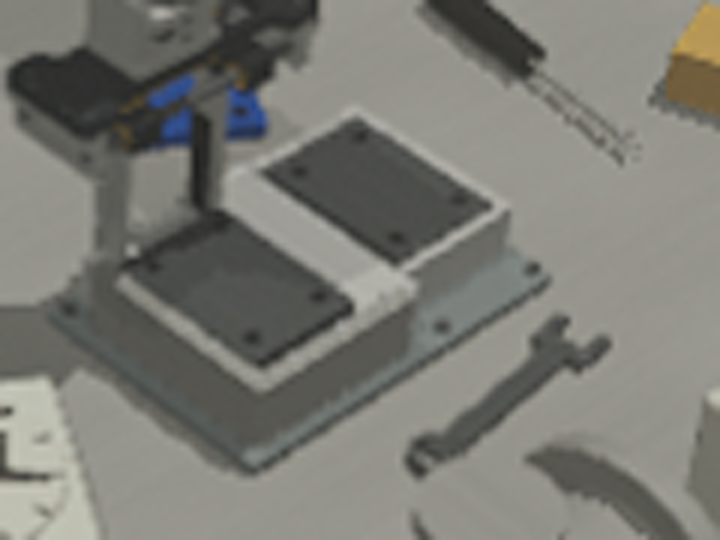

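```bash
python3 -m creep '[[0,-1.5,0,0,0,0,92],[0,-1.5,-2,0,0,0,92],[0,-1.5,-3,0,0,0,92]]'; python3 st.py;  python3 -m creep '[[0,0,-1,0,0,0,92],[0,0,-2,0,0,0,92]]'; python3 st.py
```

```text
time: 11.9
tool_pos: [0.473, 0.0383, 0.0515]
ee_rot: [-1.569, -0.0, 1.599]
wrist_force: [-3.4, 0.3, -0.5]
width: 0.06
checker mm [-55.92 -69.17] z 51.457642685972715 rpy-deg [-89.91  -0.01  91.62] w 59.966604642509914 F [-3.38  0.29 -0.54] t 11.9
time: 12.15
tool_pos: [0.4745, 0.0383, 0.0514]
ee_rot: [-1.568, -0.0, 1.599]
wrist_force: [-6.6, 0.2, 0.5]
width: 0.0598
checker mm [-54.34 -69.21] z 51.41606157455107 rpy-deg [-89.86  -0.01  91.63] w 59.83805994287407 F [-6.6   0.24  0.46] t 12.15
```

Vertical force relieved. Continue gently.

```bash
for i in 1; do python3 -m creep '[[0,0,-1,0,0,0,92],[0,0,-1,0,0,0,92]]'; python3 st.py;  python3 -m creep '[[0,0,-1,0,0,0,92],[0,0,-1,0,0,0,92]]'; python3 st.py; done
```

```text
time: 12.4
tool_pos: [0.4746, 0.0383, 0.0514]
ee_rot: [-1.566, -0.0, 1.599]
wrist_force: [-7.3, -0.8, 2.1]
width: 0.06
checker mm [-54.29 -69.21] z 51.40784029848229 rpy-deg [-89.74  -0.01  91.63] w 60.023902292279956 F [-7.35 -0.82  2.06] t 12.4
time: 12.65
tool_pos: [0.4746, 0.0384, 0.0514]
ee_rot: [-1.564, -0.0, 1.599]
wrist_force: [-10.5, 0.4, 4.2]
width: 0.0601
checker mm [-54.24 -69.19] z 51.39456989413623 rpy-deg [-89.61  -0.    91.63] w 60.13677702265312 F [-10.46   0.38   4.2 ] t 12.65
```

```bash
python3 -m creep '[[0,0,12,0,0,0,92],[0,-50,15,0,0,0,92],[-10,-105,-10,0,0,0,92],[-25,-150,-55,0,0,0,92],[-38,-190,-100,0,0,0,92]]'; python3 -m creep '[[0,-10,-25,0,0,0,92],[0,-10,-25,0,0,0,92],[0,-10,-25,0,0,0,92]]'
python3 - <<'E'
from h import *
s=cam('wrist');np.save('pics/w7.npy',s,allow_pickle=True);cv2.imwrite("pics/w7.png",cv2.resize(s['color'],(768,576),interpolation=cv2.INTER_CUBIC))
for n in ("readout","knob_grip"):
    for d in robot.landmark_of(n,"wrist"): print(n,d['p'],np.round(d['point'],4),proj(s,d['point'])[0])
E
python3 st.py
```

```text
time: 13.28
tool_pos: [0.5798, 0.0031, 0.2443]
ee_rot: [-1.579, 0.001, 1.599]
wrist_force: [0.4, -0.4, -0.2]
width: 0.0598
time: 13.65
tool_pos: [0.6016, 0.0044, 0.2501]
ee_rot: [-1.571, -0.0, 1.599]
wrist_force: [-0.4, -0.6, -0.7]
width: 0.0599
readout 0.63 [ 0.5539 -0.1843  0.0048] [106.33166084 124.71883965]
knob_grip 0.87 [ 0.5571 -0.1805  0.0761] [ 82.12770047 130.79267671]
checker mm [  71.18 -106.42] z 250.10167697061607 rpy-deg [-89.97  -0.01  91.64] w 59.92082041789856 F [-0.24 -0.08 -0.44] t 13.8
```

View pics/w7.png

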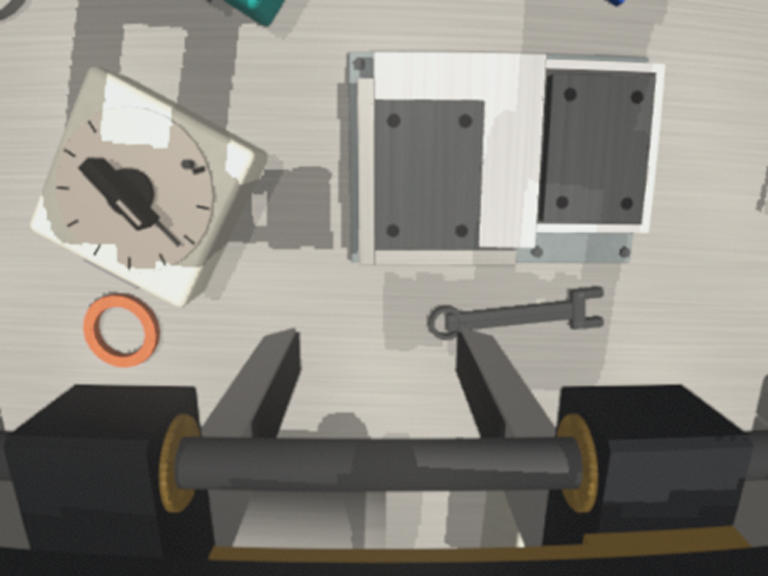

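Run:
```python
from h import *
s=np.load('pics/w7.npy',allow_pickle=True).item()
cv2.imwrite("pics/w7a.png",cv2.resize(s['color'][55:180,230:335],None,fx=4.75,fy=4.75,interpolation=cv2.INTER_CUBIC))
cv2.imwrite("pics/w7b.png",cv2.resize(s['color'][40:210,15:185],None,fx=3.5,fy=3.5,interpolation=cv2.INTER_CUBIC))
```

```text
(no output)
```

View pics/w7a.png

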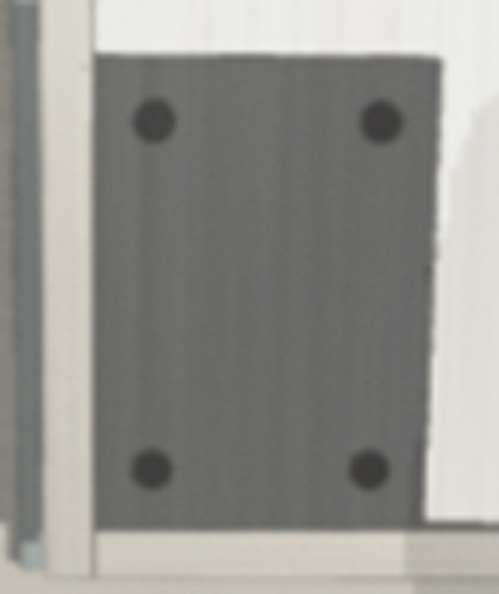

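View pics/w7b.png

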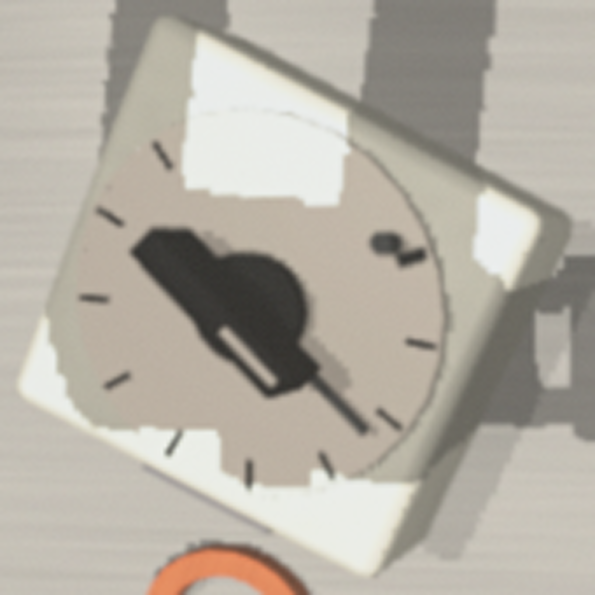

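Run:
```python
from h import *
np.set_printoptions(precision=4,suppress=True)
s=np.load('pics/w7.npy',allow_pickle=True).item()
f=lambda p,k,o:(np.array(p,float)+.5)/k-.5+o
hol=onz(s,f([[154,120],[381,121],[369,469],[152,469]],4.75,[230,55]),.056)
th=.027;t=np.array([.527,.109]);c,q=np.cos(th),np.sin(th);M=np.array([[c,-q],[q,c]])
print('holes checker mm',(hol[:,:2]-t)@M*1e3,'centre',((hol[:,:2]-t)@M).mean(0)*1e3)
e=hol[3]-hol[0]+hol[2]-hol[1];print('yaw rel deg',np.degrees(np.arctan2(e[1],e[0])-th))
# ticks (outer ends) circle fit on z=.06
tk=onz(s,f([[413,257],[433,345],[399,427],[331,475],[249,484],[169,454],[107,387],[82,298],[99,210],[155,143]],3.5,[15,40]),.060)
A=np.c_[2*tk[:,:2],np.ones(len(tk))];b=(tk[:,:2]**2).sum(1);x=np.linalg.lstsq(A,b,rcond=None)[0]
C=x[:2];print('dial centre',C,'r',np.sqrt(x[2]+C@C))
z=tk[:,:2]-C;print('tick angles',np.degrees(np.arctan2(z[:,1],z[:,0])))
n=onz(s,f([[369,430],[316,376]],3.5,[15,40]),.064)[:,:2]-C
print('needle',n,np.degrees(np.arctan2(n[:,1],n[:,0])))
ed=onz(s,f([[190,232],[318,370],[133,250],[270,395]],3.5,[15,40]),.090)
for a,b_ in((0,1),(2,3)):
    d=ed[b_]-ed[a];print('edge',ed[a]-np.r_[C,0],d,np.degrees(np.arctan2(d[1],d[0])),np.linalg.norm(d))
p=np.r_[C,.09];print('proj ctr',(proj(s,[p,np.r_[C,.06]])-[15,40])*3.5)
```

```text
holes checker mm [[-30.2192 -95.6688]
 [-30.3693 -43.6572]
 [ 49.7897 -43.5744]
 [ 49.969  -95.5266]] centre [  9.7926 -69.6068]
yaw rel deg 0.08040841353721245
dial centre [ 0.555  -0.1831] r 0.05861644796150155
tick angles [ 107.6132   79.899    51.2134   22.6463   -5.9843  -34.5552  -63.7336
  -93.0335 -122.1023 -150.9589]
needle [[0.0379 0.038 ]
 [0.0208 0.0215]] [45.0613 46.0622]
edge [-0.0241 -0.0026  0.09  ] [0.04   0.0365 0.    ] 42.39857671039994 0.05413433222558915
edge [-0.0189 -0.0209  0.09  ] [0.0425 0.0393 0.    ] 42.797321610711066 0.05790901796968526
proj ctr [[203.3651 313.5531]
 [251.3366 307.8712]]
```

Run:
```python
from h import *
s=np.load('pics/w7.npy',allow_pickle=True).item()
off=np.array([30,85]);k=7
im=cv2.resize(s['color'][85:170,30:130],None,fx=k,fy=k,interpolation=cv2.INTER_CUBIC)
a=np.radians(44);C=np.array([.555,-.1831])
for z,col in((.066,(255,0,0)),(.090,(0,255,0))):
    poly(im,s,place(a,C,box(-.03,.03,-.006,.006,z)),col,k,off-.5)
ph=np.linspace(0,6.28,40)
poly(im,s,place(0,C,np.c_[.018*np.cos(ph),.018*np.sin(ph),.066+0*ph]),(0,0,255),k,off-.5)
cv2.imwrite("pics/w7c.png",im)
```

```text
(no output)
```

View pics/w7c.png

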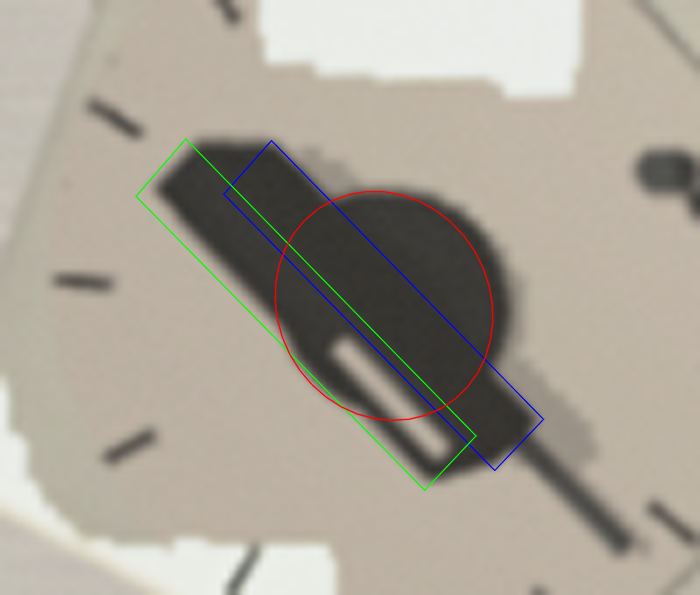

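```bash
python3 -m creep '[[-45,0,13,0,10,0,92],[-92,20,26,0,20,0,92],[-138,40,39,0,30,0,92],[-184,60,52,0,40,0,92],[-184,70,52,0,50,0,92]]'; python3 -m creep '[[0,0,0,0,10,0,92],[0,0,0,0,20,0,92],[0,0,0,0,30,0,92],[0,0,0,0,40,0,92],[0,0,0,0,50,0,92]]'; python3 -m creep '[[0,0,0,0,10,0,92],[0,0,0,0,20,0,92],[0,0,0,0,30,0,92],[0,0,0,0,38.6,0,92],[0,0,0,0,38.6,0,92]]';python3 - <<'E'
from h import *
s=cam('wrist');np.save('pics/w8.npy',s,allow_pickle=True);cv2.imwrite("pics/w8.png",cv2.resize(s['color'],(768,576),interpolation=cv2.INTER_CUBIC))
for n in ("readout","knob_grip"):
    for d in robot.landmark_of(n,"wrist"): print(n,d['p'],np.round(d['point'],4),proj(s,d['point'])[0])
E
python3 st.py
```

```text
time: 14.42
tool_pos: [0.5529, -0.1837, 0.1786]
ee_rot: [-1.569, 0.002, 0.716]
wrist_force: [0.4, 0.8, -1.5]
width: 0.0603
time: 15.05
tool_pos: [0.5545, -0.1807, 0.1803]
ee_rot: [-1.571, 0.0, -0.152]
wrist_force: [-0.0, 0.1, -0.2]
width: 0.0599
time: 15.68
tool_pos: [0.5546, -0.1807, 0.1804]
ee_rot: [-1.571, 0.0, -0.818]
wrist_force: [0.5, -0.6, -0.6]
width: 0.0601
readout 0.66 [ 0.3334 -0.1106 -0.0033] [ 87.7661892  264.73056493]
readout 0.63 [ 0.5546 -0.1849  0.0034] [254.63259185 177.55605839]
knob_grip 0.6 [ 0.5579 -0.1802  0.0782] [253.97811165 188.37507696]
checker mm [  20.06 -290.56] z 180.437789189144 rpy-deg [-90.     0.   -46.87] w 59.93611822685092 F [-0.22 -0.34  0.72] t 15.825
```

View pics/w8.png

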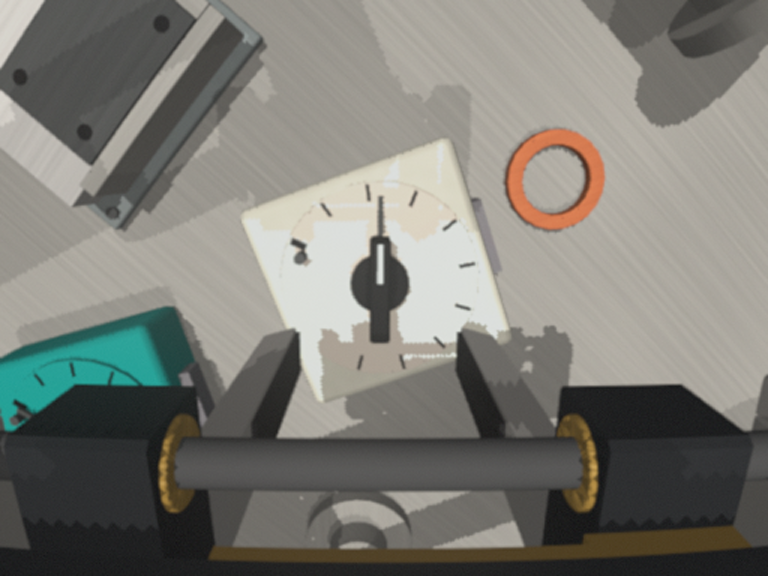

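Run:
```python
from h import *
np.set_printoptions(precision=4,suppress=True)
a=np.load('pics/w7.npy',allow_pickle=True).item();b=np.load('pics/w8.npy',allow_pickle=True).item()
p=np.array([[380.,283]]);p=(p+.5)/1.5-.5
q=(np.array([[400.,305]])+.5)/7-.5+[30,85]
print(onz(b,p,.066),tri(a,q,b,p))
# needle tip
print('needle tip',tri(a,(np.array([[627.,548]])+.5)/7-.5+[30,85],b,(np.array([[380.,197]])+.5)/1.5-.5))
# bar-top mid: ends in w8 : near (380,342) far (380,237)
e=onz(b,(np.array([[380.,342],[380,237]])+.5)/1.5-.5,.09);print(e,e.mean(0),np.linalg.norm(e[0]-e[1]))
d=e[1]-e[0];print(np.degrees(np.arctan2(d[1],d[0])))
pin=onz(b,(np.array([[299.,243]])+.5)/1.5-.5,.060)[0];C=onz(b,p,.066)[0];v=pin-C;print('zero tick',np.degrees(np.arctan2(v[1],v[0])),np.linalg.norm(v[:2]))
o=robot.get_obs();T=toolT(o);g=np.r_[C[:2],.072];print(T[:3,:3].T@(g-o['tool_pos'])*1e3)
```

```text
[[ 0.5552 -0.1818  0.066 ]] (array([ 0.5548, -0.1822,  0.0623]), np.float64(0.0005720188429400673))
needle tip (array([ 0.5931, -0.1463,  0.064 ]), np.float64(0.00042796544009013186))
[[ 0.5338 -0.2018  0.09  ]
 [ 0.5783 -0.16    0.09  ]] [ 0.556  -0.1809  0.09  ] 0.06100254040220386
43.197665265427254
zero tick 107.55255881827952 0.0549717607253356
[  0.8743 108.4377  -0.3533]
```

```bash
python3 -m creep '[[1,40,0,0,0,0,92],[1,80,0,0,0,0,92],[1,100,0,0,0,0,92],[1,107,0,0,0,0,92],[1,107,0,0,0,0,92]]'; python3 st.py; python3 -m creep '[[0,0,0,0,0,0,150],[0,0,0,0,0,0,200],[0,0,0,0,0,0,255],[0,0,0,0,0,0,255],[0,0,0,0,0,0,255]]'; python3 st.py
```

```text
time: 16.45
tool_pos: [0.556, -0.1818, 0.0737]
ee_rot: [-1.571, -0.0, -0.819]
wrist_force: [0.5, -0.2, 0.0]
width: 0.0601
checker mm [  21.1 -291.5] z 73.65622084353373 rpy-deg [-89.99  -0.   -46.94] w 60.1390016366442 F [ 0.47 -0.18  0.01] t 16.45
time: 17.08
tool_pos: [0.5559, -0.1818, 0.0735]
ee_rot: [-1.571, -0.0, -0.82]
wrist_force: [-0.3, -0.7, 0.1]
width: 0.0138
checker mm [  21.04 -291.48] z 73.54212733251747 rpy-deg [-89.99  -0.   -46.97] w 13.791355003525046 F [-0.26 -0.66  0.06] t 17.075
```

```bash
python3 -m creep '[[0,0,0,0,0,0,255],[0,0,0,0,0,0,255]]'; python3 -m creep '[[0,0,0,0,-8,0,255],[0,0,0,0,-16,0,255],[0,0,0,0,-24,0,255],[0,0,0,0,-32,0,255],[0,0,0,0,-32,0,255]]'; python3 st.py; python3 -m creep '[[0,0,0,0,-8,0,255],[0,0,0,0,-16,0,255],[0,0,0,0,-23,0,255],[0,0,0,0,-28,0,255],[0,0,0,0,-28,0,255]]'; python3 st.py;python3 -c "
from h import *
print(robot.get_obs()['wrist_torque'])"
```

```text
time: 17.32
tool_pos: [0.5554, -0.1813, 0.0735]
ee_rot: [-1.571, 0.002, -0.82]
wrist_force: [-2.5, 2.6, 2.0]
width: 0.0116
time: 17.95
tool_pos: [0.555, -0.181, 0.0735]
ee_rot: [-1.57, 0.002, -0.263]
wrist_force: [-3.9, 2.4, 3.5]
width: 0.0114
checker mm [  20.15 -290.69] z 73.4835281941759 rpy-deg [-89.95   0.14 -15.05] w 11.364013003926566 F [-3.94  2.44  3.54] t 17.95
time: 18.58
tool_pos: [0.5546, -0.181, 0.0735]
ee_rot: [-1.569, 0.003, 0.225]
wrist_force: [-5.9, 2.5, 4.7]
width: 0.0113
checker mm [  19.75 -290.68] z 73.49905752519156 rpy-deg [-89.87   0.15  12.92] w 11.34395096177511 F [-5.88  2.48  4.67] t 18.575
[0.54960194 1.06722986 0.08742317]
```

```bash
q(){ python3 -c "
from h import *
o=robot.get_obs();print('yaw',np.degrees(o['ee_rot'][2]),'tau',o['wrist_torque'].round(3),'F',o['wrist_force'].round(1))"; }; python3 -m creep '[[0,0,0,0,-1,0,255],[0,0,0,0,-2,0,255]]' >/dev/null; q; python3 -m creep '[[0,0,0,0,-1,0,255],[0,0,0,0,-2,0,255]]' >/dev/null; q; python3 -m creep '[[0,0,0,0,-1,0,255],[0,0,0,0,-2,0,255]]' >/dev/null; q
```

```text
yaw 14.907171974853773 tau [ 0.592  1.059 -0.065] F [-5.3  2.5  4. ]
yaw 16.909757310145924 tau [ 0.551  1.068 -0.086] F [-5.1  3.   3.5]
yaw 18.87572703536541 tau [ 0.525  1.036 -0.298] F [-5.5  3.4  3.2]
```

```bash
q(){ python3 -c "
from h import *
o=robot.get_obs();print('yaw',np.degrees(o['ee_rot'][2]),'tau',o['wrist_torque'].round(3),'F',o['wrist_force'].round(1),o['time'])"; }; python3 -m creep '[[0,0,0,0,-1,0,255],[0,0,0,0,-1,0,255]]' >/dev/null; q; python3 -m creep '[[0,0,0,0,-1,0,255],[0,0,0,0,-1,0,255]]' >/dev/null; q
```

```text
yaw 19.810476714255227 tau [ 0.636  1.062 -0.418] F [-5.8  3.4  5.1] 19.575
yaw 20.796505465631483 tau [ 0.571  0.988 -0.485] F [-5.1  3.8  4.9] 19.825
```

```bash
python3 -m creep '[[0,0,0,0,0,0,200],[0,0,0,0,0,0,92],[0,0,0,0,0,0,92],[0,0,0,0,0,0,92],[0,0,0,0,0,0,92]]'; python3 -m creep '[[0,-30,0,0,0,0,92],[0,-80,0,0,0,0,92],[0,-130,-20,0,0,0,92],[0,-150,-40,0,0,0,92],[0,-150,-40,0,0,0,92]]'
python3 - <<'E'
from h import *
s=cam('wrist');np.save('pics/w9.npy',s,allow_pickle=True);cv2.imwrite("pics/w9.png",cv2.resize(s['color'],(768,576),interpolation=cv2.INTER_CUBIC))
s=cam('scene');cv2.imwrite("pics/s9.png",cv2.resize(s['color'][140:290,200:370],None,fx=4,fy=4,interpolation=cv2.INTER_CUBIC))
E
python3 st.py
```

```text
time: 20.45
tool_pos: [0.556, -0.1819, 0.0734]
ee_rot: [-1.571, -0.0, 0.367]
wrist_force: [0.1, -0.1, -0.4]
width: 0.0568
time: 21.08
tool_pos: [0.5713, -0.2205, 0.2255]
ee_rot: [-1.574, -0.003, 0.365]
wrist_force: [-0.4, -0.3, -0.2]
width: 0.0601
checker mm [  33.84 -328.63] z 222.07485545460867 rpy-deg [-89.88   0.07  21.01] w 60.52324260669438 F [0.47 0.03 0.26] t 21.175
```

View pics/w9.png

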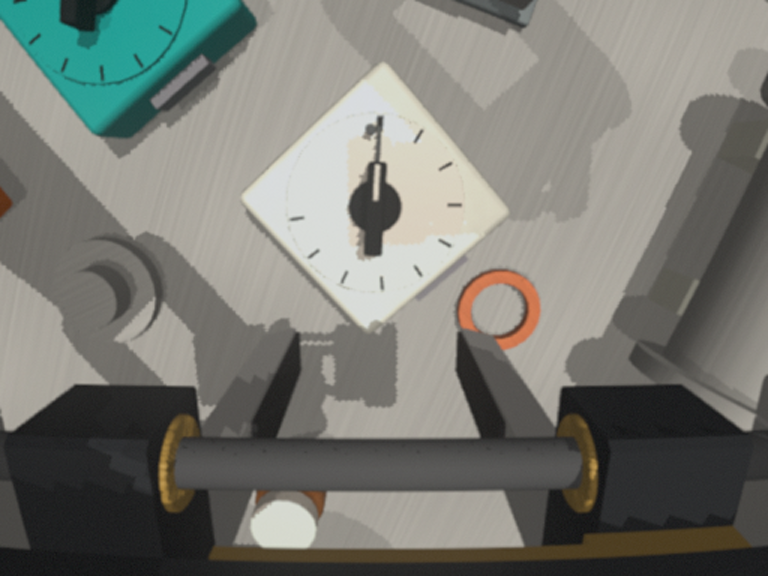

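View pics/s9.png

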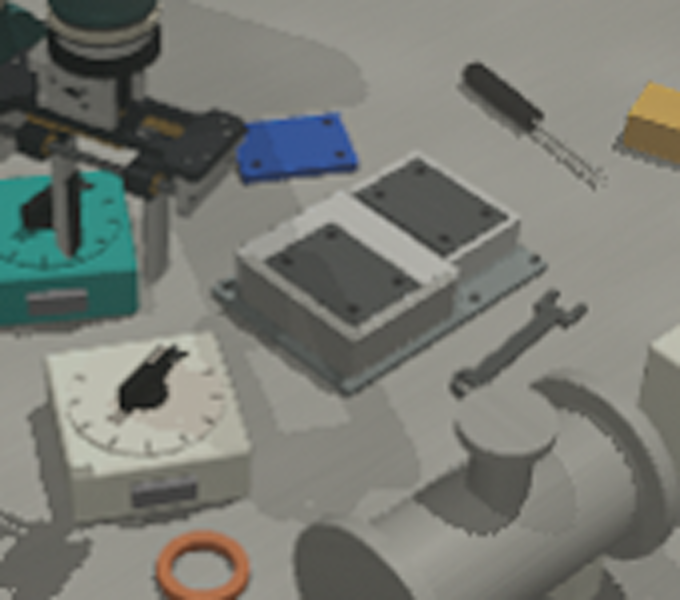

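Run:
```python
from h import *
s=np.load('pics/w9.npy',allow_pickle=True).item()
cv2.imwrite("pics/w9a.png",cv2.resize(s['color'][70:180,200:300],None,fx=5.4,fy=5.4,interpolation=cv2.INTER_CUBIC))
```

```text
(no output)
```

View pics/w9a.png

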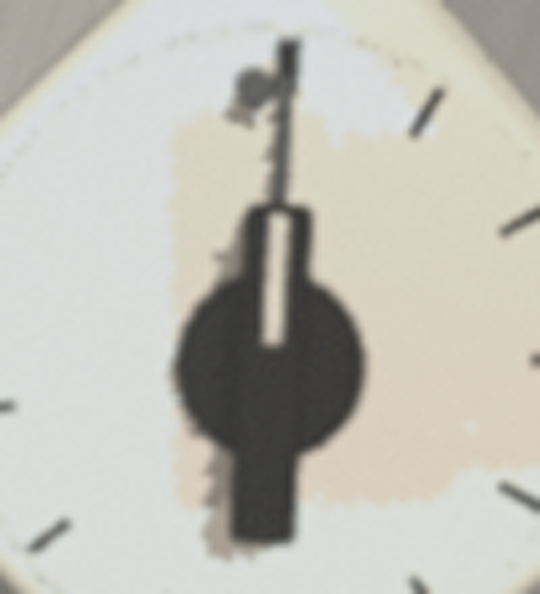

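```bash
python3 -c "
from bench import robot
print(robot.get_obs()['time']);print(robot.close_job())"
```

```text
21.175
the job is handed in; nothing more can be done
None
```

The top plate sits flush in the corner of the two fences, and the peak pointer is back at its zero stop. I handed the job in at 21.2 s with the gripper open and clear of everything.

- **Plate:** I slid it off the stack with a two-finger push, against the end fence and then the side fence. In the wrist view after the pushes, its centre was at (9.8, −69.6) mm in the checker's frame, against the seat at (10, −70). It was about 0.1° off square, with no visible gap at either fence. I did not measure it again after turning the knob, but the last scene picture shows it unmoved.
- **Knob:** I gripped the white unit's knob and turned it about 64° anticlockwise, until the torque rose from under 0.1 to nearly 0.5 N m at the stop. The last picture shows the needle on the zero tick, touching the stop pin.
- **Other things:** The spare plate stayed in the magazine, and nothing else in view appears to have moved. I judged that by eye from the last pictures.
- **Disagreements:**
  - The first estimate of the checker's angle from the networks was about 1° off, so I replaced it with the wrist-camera fit.
  - My first estimate of the dial centre was about 2 mm off in y. I corrected it from a second view before gripping.
  - During the side push the fingers briefly took about 7 N vertically. I raised the tool 1.5 mm to relieve it. The highest force I read in any push was about 12 N.

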